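# Pulse a cuvette in the electroporator

## Task

Give the sample waiting in the electroporator its pulse: with a fingertip push the white cuvette slide by its upright thumb tab until it stops fully home in the chamber, then press the two large round pulse buttons together, one fingertip on each, right down, keep both down for three seconds without a break, and let go. Pulse only once the slide is home, never let one of the two buttons go right down while the other is still up, and press neither of the small setting keys. The cuvette stays standing in its slide, nothing is picked up, and everything else on the bench stays where it is.

Things in the scene. Friction and masses are not known exactly. Their poses are not given: they have to be found in the camera images.
- electroporator: Electroporator: fixed light grey instrument, 220 mm deep (x), 253 mm wide (y). Origin: centre of its underside, on the worktop; x to its back, y to its left, z up. Left part (y -35 to 125 mm): console sloping 0.14 rad up to the back (80 mm high at x = 0) with display, two small setting keys and, nearest the front, two pulse buttons. Right part: flat deck 52 mm high with cuvette slide and chamber.
- cuvette_slide (a joint): Travel of the white cuvette slide along the instrument's +x, in m: 0 = drawn right out to the front, 0.055 = fully home against its stop in the chamber. Starts at 0. It drags with about 1.5 N and stays where it is left.
- thumb_tab (a point): Centre of the front face of the slide's upright thumb tab: the face to push on, towards the instrument's +x. The tab is 34 mm wide (y), 6 mm thick; this point is 18 mm above the deck, the tab's top 11 mm higher. Before it lie only the deck, whose front edge is at the instrument's x = -110 mm, and rails 8 mm high, 19 to 24 mm either side. Moves with the slide; axes as the instrument's.
- cuvette: The loose clear cuvette with its white cap, 12.5 mm square, 47 mm high, cap 15 mm square, about 15 g, standing in a nest 10 mm deep in the slide, 80 mm behind the tab's front face. Origin: centre of its underside.
- chamber (a point): Where the centre of the cuvette's underside comes to stand when the slide is home: in the middle of the chamber, 58 mm above the worktop. The chamber stands on the deck (instrument's x from 19 to 83 mm, 64 mm wide), open to the front, with grey sides and a clear roof whose top is 113 mm above the worktop.
- pulse_left (a joint): Travel of the left pulse button in m: 0 = up, 0.006 = right down. A spring pushes it up: 2 N at the start of the travel, 5 N right down.
- pulse_right (a joint): Travel of the right pulse button, as for the left one.
- pulse_left_top (a point): Centre of the top of the left pulse button: plain grey round cap, 28 mm across, 11 mm out of the console, in a flat steel collar 3 mm high. Pressed along its own -z, square to the console (0.14 rad off vertical; straight down works too); y is the instrument's. The two buttons' centres lie 60 mm apart along y, at one height. Moves with the button.
- pulse_right_top (a point): Centre of the top of the right pulse button, equal to the left one.
- key_left (a joint): Travel of the left setting key in m: 0 = up, 0.002 = down (3.5 N).
- key_right (a joint): Travel of the right setting key, as for the left one.
- key_left_top (a point): Centre of the top of the left setting key: a small grey rectangular key, 10 by 16 mm, 5 mm high, 60 mm up the slope from the pulse buttons; not to be pressed.
- key_right_top (a point): Centre of the top of the right setting key, 36 mm to the right of the left one; not to be pressed.
- tube_rack: Bystander: light blue tube rack with capped tubes, 70 x 200 x 106 mm. Origin under its centre.
- timer: Bystander: small light grey lab timer lying display up, 70 x 62 x 20 mm. Origin under its centre.
- petri_1: Bystander: closed clear petri dish, 68 mm across, 14 mm high. Origin under its centre.
- beaker_2: Bystander: small empty glass beaker, 58 mm across, 60 mm high. Origin under its centre.
- tip_rack_2: Bystander: light grey pipette tip box with lid, 83 x 121 x 72 mm. Origin under its centre.

How it is judged (in metres and radians):
On the way, in this order (a step that is already met when the one before it is completed fails the run):
1. the cuvette slide is pushed fully home (value of joint cuvette_slide above 0.052 m and horizontal distance between cuvette and chamber below 0.006 m and z of cuvette in the frame of electroporator between 0.052 and 0.064 m and angle between cuvette's own z axis and vertical below 0.2 rad), for 0.2 s.
2. both pulse buttons are held down together, with the slide home, for 2.7 s without a break (value of joint each of pulse_left, pulse_right above 0.004 m and value of joint cuvette_slide above 0.052 m), for 2.7 s.
At the end, for the whole second after the job is handed in: the slide is home (within 3 mm of its stop), both pulse buttons are let go and up again, the cuvette stands upright in the chamber (within 6 mm of its place) and at rest (all of step 1 and value of joint each of pulse_left, pulse_right, key_left, key_right below 0.001 m and linear speed of cuvette below 0.02 m/s); the robot touches nothing.
It fails at once if a pulse button was pressed with the slide not home (value of joint cuvette_slide below 0.052 m and value of joint any of pulse_left, pulse_right above 0.0025 m).
It fails at once if one pulse button went right down while the other was still up ((value of joint pulse_left above 0.0045 m and value of joint pulse_right below 0.0008 m) or (value of joint pulse_right above 0.0045 m and value of joint pulse_left below 0.0008 m)).
It fails at once if a setting key was pressed (value of joint any of key_left, key_right above 0.001 m).
It fails at once if the cuvette was lifted or tipped (z of cuvette in the frame of electroporator above 0.066 m or angle between cuvette's own z axis and vertical above 0.35 rad).
It fails at once if a bystander was moved (distance of any of tube_rack, timer, petri_1, beaker_2, tip_rack_2 from where it was at the start of the episode above 0.02 m).
It also fails if it takes over 45 s, if anything falls off the work surface, if the arm or the gripper's body presses on something with over 40 N, if the wrist force passes 120 N, or if a joint passes its speed limit or range.

## Robot

A 6-joint arm with a two-finger parallel gripper is mounted at the origin on the work surface; the furniture and walls round the work are solid. World frame = base frame: x ahead of the robot, y to its left, z up, the work surface at z = 0. Lengths are in mm, angles in rad, forces in N, time in s.
With the tool pointing down it reaches from about 350 to 775 mm from the base axis. Payload 7.3 kg.
Tool frame: the origin (TCP) lies at the very end of the fingers, on their centre line; the grasp point (between the pads) lies 19 mm behind it (bot.grip_point_offset is the distance from the TCP to the grasp point, in mm); z points along the fingers, y is the line along which they close (so a half turn about z gives the same grasp; the last joint's range is limited). The gripper opens to 92 mm and grips with 3 to 60 N. Pads are 19 mm wide; open, the fingers measure 130 mm over their backs; the gripper's body (75 mm by 190 mm) begins 47 mm behind the grasp point.
Start: joints at [-1.338, 0.342, 1.524, -0, 1.275, -0.146], TCP at [194.171, -487.793, 226.741] pointing down, gripper open.
Joint ranges: [-2.53, 2.53], [-0.77, 2.02], [0.04, 2.7], [-1, 4.14], [0.28, 2.66], [-3.11, 3.11]. Speed limits (rad/s): [2.57, 2.57, 3.14, 3.14, 3.14, 3.14].

## Interface

Orientations are given as [roll, pitch, yaw] about the fixed x, y, z axes, in that order (R = Rz(yaw) Ry(pitch) Rx(roll)).
In Python, from plant import bot gives the robot as it stands. The module is installed in compiled form; this text tells all that it offers.
- The arm moves only by the shell command python3 -m jog 'ROWS' [OPENING]. ROWS is JSON, a list of rows, each a list of 6 numbers: the shift along the tool's x, y, z in mm, then the turn, a rotation vector about the tool's x, y, z in rad. In form: [[dx, dy, dz, rx, ry, rz], ...]. A call has 1 to 12 rows; each row shifts and turns the commanded pose from where the row before left it, along the tool's axes as they then stand; what a row does not reach is not made up. A row lasts 1/10 s, in which the tool goes at most 50 mm and 8.59 degrees, less where a joint would pass 70% of its speed; a pose out of reach is approached as far as the arm can. A call with a gripper value outside its range is refused whole. OPENING is the opening in per cent of the stroke, from 0 (shut) to 100 (fully open), set as the call begins (- or left out, the last holds). The fingers move at their own pace and stop on an object; the grip force is fixed at half the most. Time passes only in rows, so rows that do not move let the fingers close. It gives the time, the measured TCP pose, the force, the opening and the grip force at its end, in the units of the state.
- bot.get_obs(): the state, without advancing time (a new reading comes with each control period).
- bot.capture(name): name is "side" or "top"; returns the picture (384x512x3 uint8, red, green, blue); there is no depth.
- bot.camera_model(name): a dict with "fx", "fy", "cx", "cy" (pixels), "position" and "orientation" of the camera in the world. Camera axes: x right, y down, z forward; pixel columns grow to the right and rows downward; lengths in mm; the calibration is good to about 2 mm. A picture is of the moment at which its call begins. camera_model takes no time and is no camera call.
- bot.close_job(): hands the job in; it is judged then, once.
Trained networks look in the newest picture that a camera, given by its name, has taken for a name from the list of things; names that differ only in an ending like _2 or _b are one class to them, and where a whole thing is asked for, a point or a joint stands for the part that bears it (a point fixed in the world has none). Each returns a list of dicts, best first, with "p" (0 to 1); they miss things now and then, are a little off and sometimes report something else, mostly with a low value. They report only what shows in the picture. A call takes as long as a camera call.
- bot.outline_of(target, camera): "mask" (384x512 bool, what is visible of it) and "pixel" ([column, row] in pixels, amid what is visible of it).
The state is a dict: "time": time; "joint_positions": joint angles; "dq": joint speeds; "tau": joint torques, N m; "tool_pos": TCP position; "tcp_rot": TCP orientation; "contact_force": force on the tool from outside, world axes, zero at the start; "moment": the same for the moment, N m; "grip_width": finger opening in mm; "finger_force": force on a finger pad.
Only numpy, scipy, OpenCV 4.12 (cv2) and the standard library are available. Lean on these libraries where they do the work, as an engineer would, in place of code of your own. Each camera call takes 0.05 s, during which the arm holds its last target. There are 200 camera calls.

## Working session

There is one attempt and no reset: what is moved stays moved. The work goes in short steps, Python scripts to look and compute and a shell command to move; the robot and the scene stay as the last step left them, time stands still between calls to the robot, and variables do not carry over. Pictures are saved under pics/ and viewed, at most 10 in all, crops included, and the job is handed in when it is done.

```bash
mkdir -p pics
python3 - <<'E'
from plant import bot
import cv2,numpy as np
for c in("side","top"):
    im=bot.capture(c); cv2.imwrite(f"pics/{c}0.png",im[:,:,::-1]); print(c,bot.camera_model(c))
    for t in("electroporator","thumb_tab","cuvette","pulse_left_top","key_left_top","cuvette_slide"):
        try: print(t,[(round(d["p"],2),np.round(d["pixel"]).tolist(),int(d["mask"].sum())) for d in bot.outline_of(t,c)][:4])
        except Exception as e: print(t,e)
o=bot.get_obs();print(o)
E
```

```text
side {'fx': 365.90062995165613, 'fy': 365.90062995165613, 'cx': 262.4385506508507, 'cy': 195.63120264987512, 'position': array([1060.19485216,  728.96200342,  445.77510734]), 'orientation': array([-1.96729608, -0.02012953,  2.45273219])}
electroporator [(0.59, [218.0, 229.0], 7075), (0.19, [250.0, 210.0], 76)]
thumb_tab [(0.49, [231.0, 203.0], 229), (0.2, [218.0, 232.0], 6969)]
cuvette []
pulse_left_top [(0.53, [262.0, 222.0], 75), (0.31, [218.0, 231.0], 7268)]
key_left_top []
cuvette_slide [(0.61, [234.0, 201.0], 256)]
top {'fx': 446.27712384328134, 'fy': 446.27712384328134, 'cx': 253.8273969921404, 'cy': 182.96539903492382, 'position': array([ 270.71120873,   66.65644978, 1455.45259803]), 'orientation': array([-2.95597385, -0.00343816, -1.54194127])}
electroporator [(0.89, [246.0, 153.0], 5202)]
thumb_tab []
cuvette []
pulse_left_top [(0.44, [223.0, 159.0], 57)]
key_left_top []
cuvette_slide [(0.62, [272.0, 170.0], 236)]
{'time': 0.7, 'joint_positions': array([-1.33796672e+00,  3.41924513e-01,  1.52409868e+00,  3.12819436e-05,
        1.27543289e+00, -1.46012486e-01]), 'dq': array([ 2.05586958e-05, -1.12121346e-03, -5.95459505e-04,  3.52528644e-04,
        6.75491125e-04,  1.20507040e-03]), 'tau': array([-4.71830754e-04, -4.31024551e+01, -2.44448340e+01,  7.18062418e-02,
        4.81926219e-02,  5.50031530e-06]), 'tool_pos': array([ 194.19451485, -487.7748617 ,  226.78017814]), 'tcp_rot': array([ 3.14145318e+00, -9.73980942e-06,  3.78832993e-01]), 'contact_force': array([ 0.01732386,  0.09855932, -0.05516314]), 'moment': array([ 0.00029029, -0.00347898,  0.00558933]), 'finger_force': 0.0, 'grip_width': 91.62412948045954}
```

Run:
```python
import cv2
a=cv2.imread("pics/top0.png")[90:220,170:340];cv2.imwrite("pics/topc.png",cv2.resize(a,None,fx=4.6,fy=4.6,interpolation=2))
a=cv2.imread("pics/side0.png")[130:310,120:360];cv2.imwrite("pics/sidec.png",cv2.resize(a,None,fx=3.3,fy=3.3,interpolation=2))
```

```text
(no output)
```

View pics/topc.png

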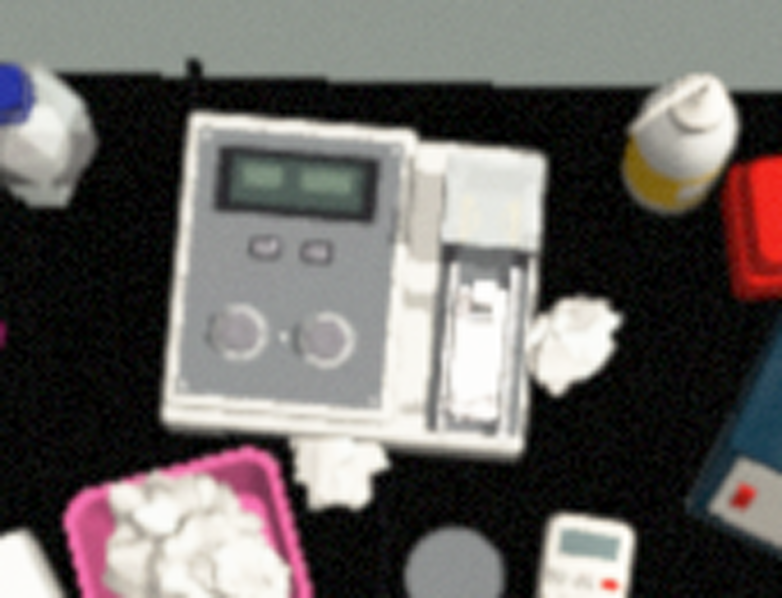

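View pics/sidec.png

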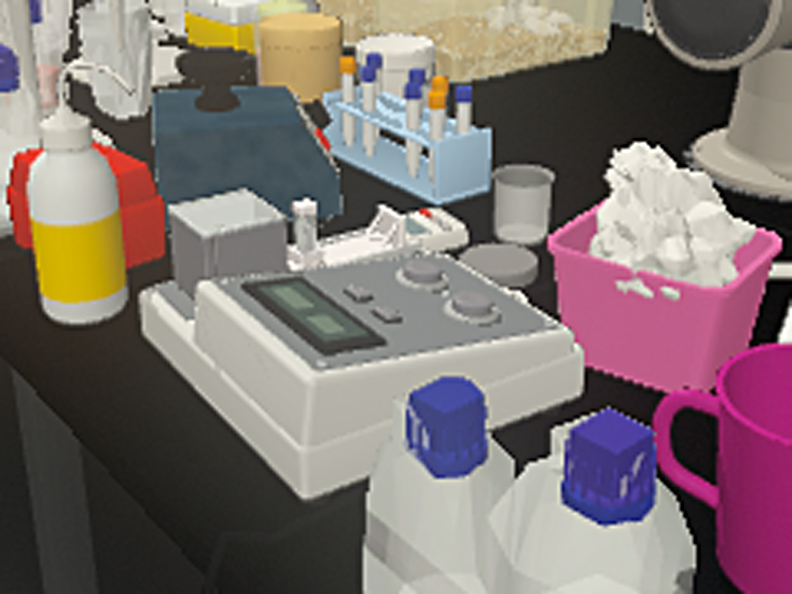

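View pics/top0.png

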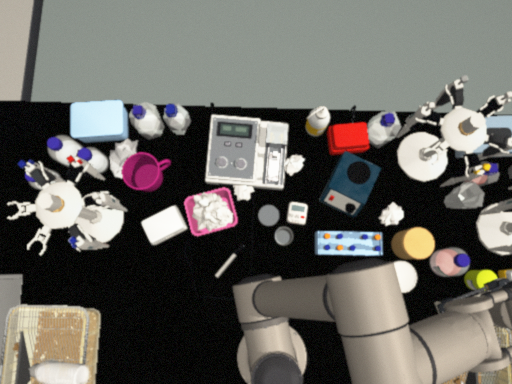

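```bash
cat > h.py <<'E'
from plant import bot
import numpy as np
from scipy.spatial.transform import Rotation as R
from scipy.optimize import least_squares
def proj(c,P):
    m=bot.camera_model(c);q=R.from_euler("xyz",m["orientation"]).inv().apply(np.atleast_2d(P)-m["position"])
    return np.c_[m["fx"]*q[:,0]/q[:,2]+m["cx"],m["fy"]*q[:,1]/q[:,2]+m["cy"]]
E
python3 - <<'E'
from h import *
T=np.array([[238,332],[326,339],[265,245],[316,250],[483,290]])/4.6+[170,90]
S=np.array([[473,301],[423,270],[387,314],[357,291],[304,207]])/3.3+[120,130]
for i in range(5):
    r=least_squares(lambda p:np.r_[proj("top",p)[0]-T[i],proj("side",p)[0]-S[i]],[500,0,80]);print(r.x.round(1),r.fun.round(1))
tn=np.tan(.14)
def model(p):
    x,y,w,bx,by,ks,sy=p
    z=lambda u,h:80+u*tn+h*np.cos(.14)
    kx=bx+60*np.cos(.14)
    L=[[bx-11*.14,by+30,z(bx,11)],[bx-11*.14,by-30,z(bx,11)],[kx-.7,ks+18,z(kx,5)],[kx-.7,ks-18,z(kx,5)],[-4,sy,105]]
    return R.from_euler("z",w).apply(L)+[x,y,0]
# corners (top view): console left-back, deck front right... base z~0..: front-left, front-right
C=np.array([[163,425],[522,455]])/4.6+[170,90]
def f(p):
    P=model(p);c=R.from_euler("z",p[2]).apply([[-110,126.5,15],[-110,-126.5,15]])+[p[0],p[1],0]
    return np.r_[(proj("top",P)-T).ravel(),(proj("side",P)-S).ravel(),(proj("top",c)-C).ravel()*.5]
r=least_squares(f,[560,60,0,-50,45,45,-80]);print(r.x.round(3));print(r.fun.round(1))
P=model(r.x);print(P.round(1))
x,y,w,bx,by,ks,sy=r.x
tab=lambda u:R.from_euler("z",w).apply([[u,sy,70],[u,sy+17,81],[u,sy-17,81]])+[x,y,0]
print("tab",tab(-84).round(1));
print("tabpix top",((proj("top",tab(-84))-[170,90])*4.6).round(),"side",((proj("side",tab(-84))-[120,130])*3.3).round())
for n in("petri_1","timer","beaker_2","tube_rack","tip_rack_2"):
    d=bot.outline_of(n,"top")[:1]
    for k in d:
        u=k["pixel"];s=least_squares(lambda q:proj("top",[q[0],q[1],10])[0]-u,[400,0]).x;print(n,k["p"],s.round())
E
```

```text
[591.8 173.7  80.4] [-0.3  0.3 -0.3 -0. ]
[588.3 113.4  79.8] [-0.4  0.4 -0.4 -0.1]
[652.3 158.2  83.2] [-0.6  0.6 -0.6 -0.1]
[650.2 121.9  84.9] [-0.3  0.3 -0.3 -0.1]
[620.1   7.4 101.1] [-0.5  0.6 -0.6 -0.1]
[ 6.35053e+02  8.99080e+01 -9.80000e-02 -4.76620e+01  5.05710e+01
  5.23530e+01 -8.12120e+01]
[-0.8 -0.7 -1.   0.2 -0.8  0.1 -0.7  0.4 -1.1 -0.6 -0.7 -1.1  0.1 -1.5
 -0.7 -1.3  0.3 -0.7 -1.3 -1.1  0.3  0.1 -0.5  1.7]
[[594.  174.9  84.2]
 [588.1 115.2  84.2]
 [653.  158.8  86.6]
 [649.4 123.   86.6]
 [623.1   9.5 105. ]]
tab [[5.435e+02 1.730e+01 7.000e+01]
 [5.451e+02 3.430e+01 8.100e+01]
 [5.418e+02 4.000e-01 8.100e+01]]
tabpix top [[462. 412.]
 [438. 406.]
 [487. 412.]] side [[393. 225.]
 [404. 219.]
 [382. 205.]]
petri_1 0.79 [432.  11.]
timer 0.57 [447. -73.]
beaker_2 0.55 [370. -29.]
tube_rack 0.63 [ 359. -216.]
tip_rack_2 0.56 [394. 364.]
```

```bash
cat >> h.py <<'E'
T=np.array([[238,332],[326,339],[265,245],[316,250],[483,290]])/4.6+[170,90]
S=np.array([[473,301],[423,270],[387,314],[357,291],[304,207]])/3.3+[120,130]
tn=np.tan(.14)
def model(p):
    x,y,w,bx,by,ks,sy=p[:7]
    z=lambda u,h:80+u*tn+h*np.cos(.14)
    kx=bx+60*np.cos(.14)
    L=[[bx-11*.14,by+30,z(bx,11)],[bx-11*.14,by-30,z(bx,11)],[kx-.7,ks+18,z(kx,5)],[kx-.7,ks-18,z(kx,5)],[-4,sy,105]]
    return R.from_euler("z",w).apply(L)+[x,y,0]
C=np.array([[163,425],[522,455]])/4.6+[170,90]
def f(p):
    P=model(p);c=R.from_euler("z",p[2]).apply([[-110,126.5,15],[-110,-126.5,15]])+[p[0],p[1],0]
    b=p[7:]
    return np.r_[(proj("top",P)+b[:2]-T).ravel(),(proj("side",P)+b[2:]-S).ravel(),(proj("top",c)+b[:2]-C).ravel()*.5,b*.7]
E
python3 - <<'E'
from h import *
r=least_squares(f,[635,90,-.06,-50,45,45,-80,0,0,0,0]);print(r.x.round(3));print(r.fun.round(1))
P=model(r.x);print(P.round(1))
x,y,w,bx,by,ks,sy=r.x[:7]
L=[[-84,sy,70],[-84,sy+17,81],[-84,sy-17,81],[-110,sy,52],[-110,-126.5,0],[-110,126.5,0],[110,126.5,0],[110,-126.5,0],[83,sy-32,113],[19,sy-32,113],[19,sy+32,113],[83,sy+32,113]]
W=R.from_euler("z",w).apply(L)+[x,y,0];print(W.round(1))
for c,o,k,s in(("top",r.x[7:9],4.6,[170,90]),("side",r.x[9:],3.3,[120,130])):
    print(((proj(c,W)+o-s)*k).round().tolist())
E
```

```text
[ 6.33384e+02  9.44730e+01 -8.10000e-02 -4.45160e+01  4.70110e+01
  4.76890e+01 -8.55450e+01  8.16000e-01 -6.70000e-02  4.26000e-01
  1.16300e+00]
[ 0.  -0.7 -0.2 -0.1 -0.   0.1  0.2  0.2 -0.3 -0.5 -0.2 -0.2  0.3 -0.5
 -0.2 -0.3  0.5  0.4 -0.6  0.   0.2  0.6 -0.5  1.6  0.6 -0.   0.3  0.8]
[[593.7 175.   84.6]
 [588.9 115.2  84.6]
 [652.8 158.8  87.1]
 [649.9 122.9  87.1]
 [622.5   9.5 105. ]]
[[542.7  16.   70. ]
 [544.1  32.9  81. ]
 [541.4  -0.9  81. ]
 [516.8  18.1  52. ]
 [513.5 -22.7   0. ]
 [534.  229.5   0. ]
 [753.2 211.7   0. ]
 [732.8 -40.5   0. ]
 [706.6 -29.4 113. ]
 [642.8 -24.2 113. ]
 [648.   39.6 113. ]
 [711.8  34.4 113. ]]
[[467.0, 413.0], [443.0, 407.0], [493.0, 412.0], [463.0, 454.0], [516.0, 473.0], [167.0, 435.0], [206.0, 144.0], [546.0, 180.0], [542.0, 167.0], [533.0, 257.0], [439.0, 247.0], [449.0, 157.0]]
[[394.0, 228.0], [405.0, 222.0], [383.0, 208.0], [422.0, 242.0], [395.0, 281.0], [586.0, 415.0], [302.0, 522.0], [146.0, 349.0], [173.0, 207.0], [254.0, 190.0], [294.0, 218.0], [209.0, 237.0]]
```

```bash
cat > g.py <<'E'
from h import *
RT=np.array([[545,155],[540,249],[440,243],[446,152]])/4.6+[170,90]
RS=np.array([[168,206],[247,190],[287,220],[206,239]])/3.3+[120,130]
C3=np.array([[163,428],[522,456]])/4.6+[170,90]
CS=np.array([[582,395],[305,498],[150,332]])/3.3+[120,130]
def res(p):
    x,y,w,bx,by,ks,sy=p[:7];b=p[7:11];z0=p[11]
    Q=lambda L:R.from_euler("z",w).apply(L)+[x,y,0]
    roof=Q([[83,sy-32,113],[19,sy-32,113],[19,sy+32,113],[83,sy+32,113]])
    co=Q([[-110,126.5,z0],[-110,-126.5,z0],[110,126.5,z0],[110,-126.5,z0]])
    P=model(p)
    return np.r_[(proj("top",P)+b[:2]-T).ravel(),(proj("side",P)+b[2:]-S).ravel(),
     .6*(proj("top",roof)+b[:2]-RT).ravel(),.6*(proj("side",roof)+b[2:]-RS).ravel(),
     .6*(proj("top",co[:2])+b[:2]-C3).ravel(),.6*(proj("side",co[[0,2,3]])+b[2:]-CS).ravel(),b*.7]
r=least_squares(res,[635,90,-.06,-50,45,45,-80,0,0,0,0,5],loss="soft_l1")
E
python3 - <<'E'
from g import *
print(r.x.round(3));print(res(r.x).round(1))
print(model(r.x).round(1))
x,y,w,bx,by,ks,sy=r.x[:7]
print((R.from_euler("z",w).apply([[-84,sy,70],[-29,sy,70],[-110,sy,52]])+[x,y,0]).round(1))
E
```

```text
[ 6.34385e+02  9.42130e+01 -6.80000e-02 -4.57320e+01  4.65470e+01
  4.63950e+01 -8.77910e+01  4.33000e-01 -3.47000e-01  3.97000e-01
  1.43100e+00  1.69790e+01]
[ 0.  -0.5 -0.2 -0.2 -0.   0.2  0.2  0.1  0.2 -1.4 -0.1 -0.2  0.1 -0.4
 -0.1 -0.4  0.4  0.4 -1.9  0.2 -0.3  0.9 -0.7  0.4  0.   0.1  0.4  0.2
  0.2  0.3  0.5  0.1  0.5 -0.4  0.  -0.3  0.3  0.3 -0.4  1.1  0.9 -0.4
 -0.3  0.4 -1.6 -0.1  0.3 -0.2  0.3  1. ]
[[592.4 173.8  84.4]
 [588.3 113.9  84.4]
 [651.7 157.6  86.9]
 [649.3 121.7  86.9]
 [624.5   6.9 105. ]]
[[544.6  12.3  70. ]
 [599.5   8.6  70. ]
 [518.7  14.1  52. ]]
```

```bash
python3 -m jog '[[20,-15,0,0,0,0],[39,-29.5,0,0,0,0],[39,-29.5,0,0,0,0],[39,-29.5,0,0,0,0],[39,-29.5,0,0,0,0],[39,-29.5,0,0,0,0],[39,-29.5,0,0,0,0],[39,-29.5,0,0,0,0],[39,-29.5,0,0,0,0],[39,-29.5,0,0,0,0],[39,-29.5,0,0,0,0],[39,-29.5,0,0,0,0]]' 0; python3 -m jog '[[20,-15,0,0,0,0.1],[10,0,0,0,0,0.14],[0,0,0,0,0,0.14],[0,0,0,0,0,0.06],[0,0,0,0,0,0]]'
```

```text
time: 2.15
tool_pos: [486.6, -4.3, 227.0]
tcp_rot: [3.141, -0.001, 0.379]
contact_force: [1.8, -1.0, 1.1]
grip_width: 2.1
finger_force: 0.0
time: 2.65
tool_pos: [508.5, 17.9, 226.6]
tcp_rot: [3.141, 0.0, -0.061]
contact_force: [0.0, 0.9, -1.0]
grip_width: 0.1
finger_force: 0.0
```

```bash
python3 -m jog '[[-8,2,20,0,0,-0.004],[0,0.5,40,0,0,0],[0,0,40,0,0,0],[0,0,40,0,0,0],[0,0,18,0,0,0],[0,0,0,0,0,0],[0,0,0,0,0,0]]'
python3 - <<'E'
from plant import bot
import cv2
s=cv2.imwrite
a=bot.capture("top")[130:210,220:320];b=bot.capture("side")[150:250,170:300]
s("pics/t1.png",cv2.resize(a,None,fx=6,fy=6,interpolation=2)[:,:,::-1]);s("pics/s1.png",cv2.resize(b,None,fx=6,fy=6,interpolation=2)[:,:,::-1])
E
```

```text
time: 3.35
tool_pos: [500.7, 15.6, 69.2]
tcp_rot: [3.141, -0.0, -0.056]
contact_force: [0.5, -0.3, 0.5]
grip_width: 0.2
finger_force: 0.0
```

View pics/s1.png

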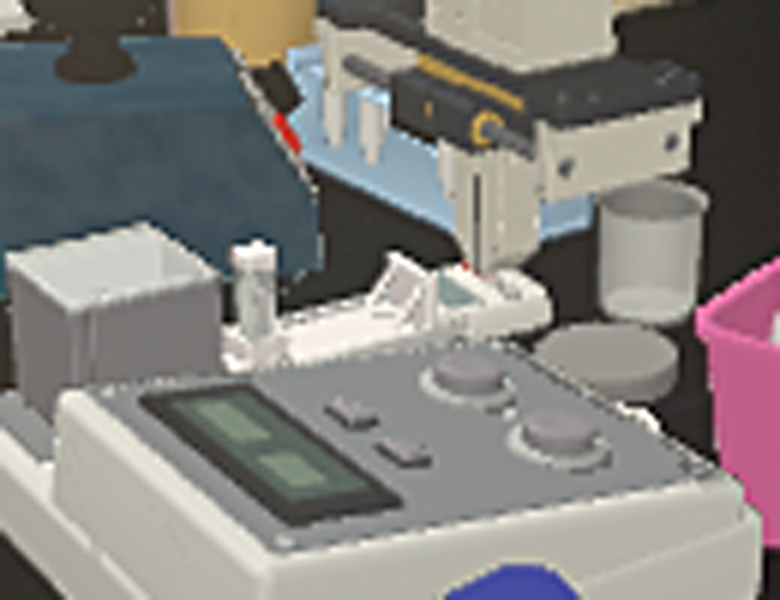

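Run:
```python
from h import *
q=lambda P:((proj("side",P)-[170,150])*6).round().tolist()
d=np.array([.998,-.062,0]);t=np.array([500.7,15.6,69.2])
n=np.array([.062,.998,0])
print("tip",q([t, t+n*19, t-n*19,t+n*19+d*9.5,t+d*9.5-n*19]))
for s in (35,40,45):
    print(s,q([t+d*s+n*17+[0,0,12],t+d*s-n*17+[0,0,12],t+d*s+n*17-[0,0,17]]))
```

```text
tip [[489.0, 267.0], [514.0, 281.0], [466.0, 253.0], [496.0, 285.0], [448.0, 258.0]]
35 [[445.0, 271.0], [403.0, 246.0], [445.0, 332.0]]
40 [[435.0, 273.0], [393.0, 248.0], [435.0, 335.0]]
45 [[425.0, 276.0], [383.0, 251.0], [425.0, 337.0]]
```

View pics/t1.png

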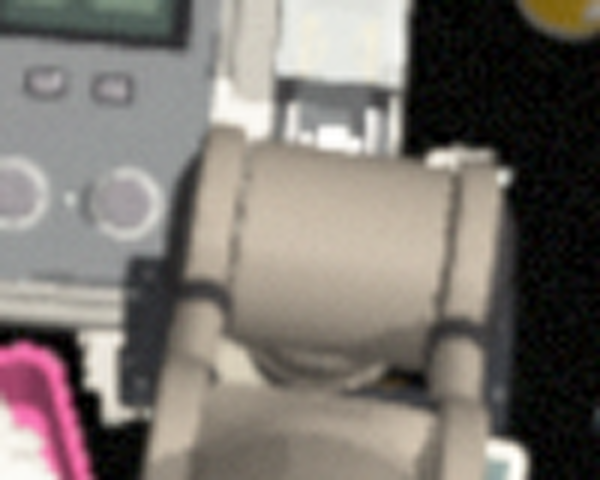

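```bash
python3 -m jog '[[8,0,1,0,0,0.003],[10,0,1,0,0,0.003],[6,0,0,0,0,0],[4,0,0,0,0,0],[4,0,0,0,0,0],[4,0,0,0,0,0],[4,0,0,0,0,0],[4,0,0,0,0,0],[4,0,0,0,0,0]]'; python3 -m jog '[[4,0,0,0,0,0],[5,0,0,0,0,0],[5,0,0,0,0,0],[5,0,0,0,0,0],[5,0,0,0,0,0],[3,0,0,0,0,0]]'
```

```text
time: 4.35
tool_pos: [548.3, 12.8, 66.6]
tcp_rot: [3.142, 0.001, -0.063]
contact_force: [-2.2, -0.3, 0.5]
grip_width: 0.5
finger_force: 0.9
time: 4.95
tool_pos: [575.7, 11.1, 66.7]
tcp_rot: [3.142, -0.0, -0.063]
contact_force: [-0.9, 1.2, 0.4]
grip_width: 0.4
finger_force: 0.9
```

```bash
python3 -m jog '[[2,0,0,0,0,0],[2,0,0,0,0,0],[2,0,0,0,0,0],[1,0,0,0,0,0],[1,0,0,0,0,0],[1,0,0,0,0,0],[0,0,0,0,0,0]]'; python3 -m jog '[[1,0,0,0,0,0],[1,0,0,0,0,0],[0,0,0,0,0,0]]'
```

```text
time: 5.65
tool_pos: [584.4, 10.4, 66.8]
tcp_rot: [3.141, -0.0, -0.063]
contact_force: [-0.4, 0.2, -1.1]
grip_width: 0.5
finger_force: 0.5
time: 5.95
tool_pos: [584.8, 10.5, 66.7]
tcp_rot: [3.141, 0.003, -0.063]
contact_force: [-7.3, 1.5, 3.7]
grip_width: 0.5
finger_force: 3.4
```

```bash
python3 -m jog '[[1,0,0,0,0,0],[1,0,0,0,0,0],[0,0,0,0,0,0],[0,0,0,0,0,0]]'; python3 -m jog '[[-5,0,0,0,0,0],[-20,0,0,0,0,0],[-20,0,0,0,0,0],[0,0,-35,0,0,0],[0,0,-35,0,0,0],[0,0,0,0,0,0]]'
python3 - <<'E'
from plant import bot
import cv2
b=bot.capture("side")[150:250,170:300]
cv2.imwrite("pics/s2.png",cv2.resize(b,None,fx=6,fy=6,interpolation=2)[:,:,::-1])
E
```

```text
time: 6.35
tool_pos: [584.8, 10.5, 66.6]
tcp_rot: [3.141, 0.007, -0.063]
contact_force: [-13.9, -0.1, 8.4]
grip_width: 0.2
finger_force: 6.7
time: 6.95
tool_pos: [546.8, 12.7, 141.8]
tcp_rot: [3.141, -0.012, -0.063]
contact_force: [0.6, -1.1, -0.6]
grip_width: 0.3
finger_force: 0.0
```

View pics/s2.png

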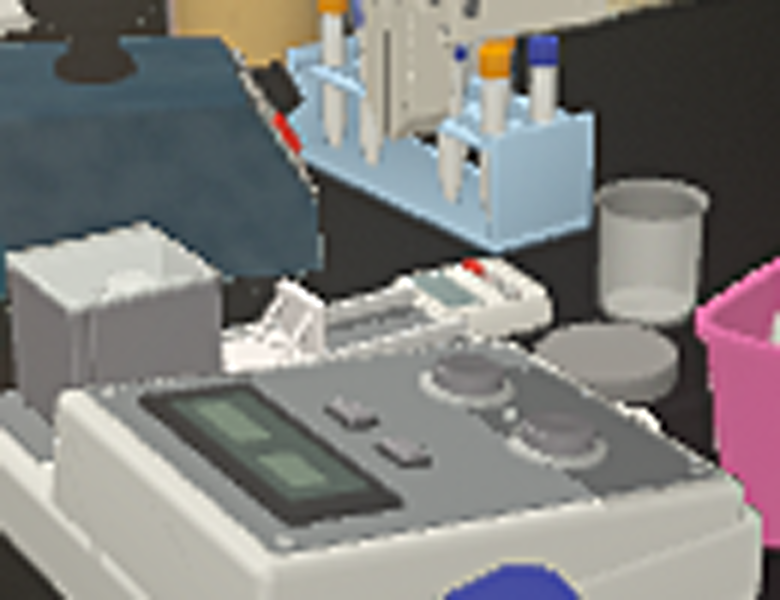

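```bash
python3 -m jog '[[5,-20,0,0,0,0],[10,-38,0,0,0,0],[10,-38,0,0,0,0],[8,-28,10,0,0,0],[2,-10,20,0,0,0],[0,0,10,0,0,0],[0,0,0,0,0,0],[0,0,0,0,0,0]]' 45
python3 - <<'E'
from plant import bot
import cv2
b=bot.capture("side")[150:250,190:320]
cv2.imwrite("pics/s3.png",cv2.resize(b,None,fx=6,fy=6,interpolation=2)[:,:,::-1])
from h import *
o=bot.get_obs();M=R.from_euler("xyz",o["tcp_rot"]).as_matrix();t=o["tool_pos"];print(t,o["grip_width"])
q=lambda P:((proj("side",P)-[190,150])*6).round().tolist()
h=o["grip_width"]/2+9.5
print("tips",q([t-h*M[:,1],t+h*M[:,1]]))
u=84.4-t[2]
print("below on caps",q([t-h*M[:,1]+[0,0,u],t+h*M[:,1]+[0,0,u]]))
E
```

```text
time: 7.8
tool_pos: [586.6, 143.7, 96.5]
tcp_rot: [3.141, 0.001, -0.064]
contact_force: [-0.3, 0.5, 1.1]
grip_width: 41.0
finger_force: 0.0
[586.94701633 143.66233869  97.17032208] 41.02399520284631
tips [[445.0, 384.0], [354.0, 328.0]]
below on caps [[444.0, 415.0], [354.0, 358.0]]
```

View pics/s3.png

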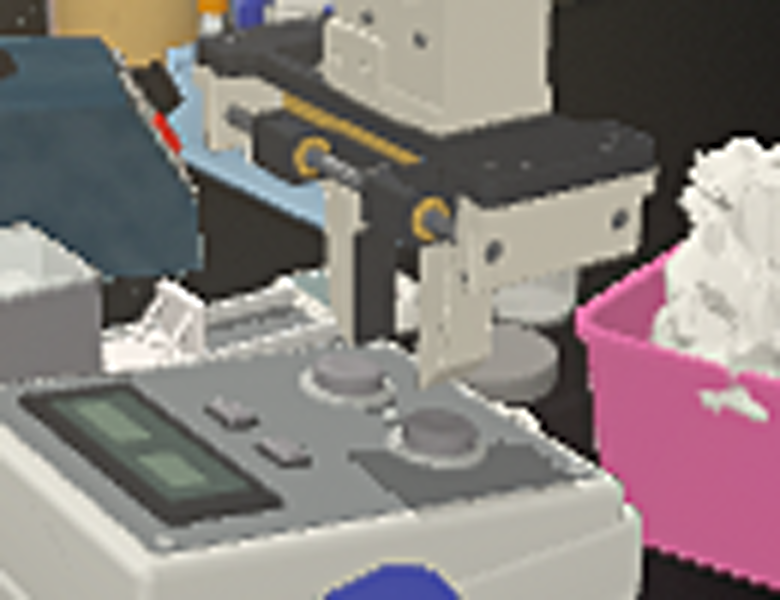

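```bash
python3 -m jog '[[3,0,4,0,0,0],[0,0,4,0,0,0],[0,0,1,0,0,0],[0,0,1,0,0,0],[0,0,1,0,0,0],[0,0,0,0,0,0]]'; python3 -m jog '[[0,0,1,0,0,0],[0,0,1,0,0,0],[0,0,0,0,0,0]]'
```

```text
time: 8.45
tool_pos: [589.5, 144.5, 85.6]
tcp_rot: [3.141, 0.0, -0.063]
contact_force: [0.1, -0.9, -0.0]
grip_width: 41.4
finger_force: 0.0
time: 8.75
tool_pos: [589.9, 144.5, 84.1]
tcp_rot: [-3.142, -0.001, -0.063]
contact_force: [-0.8, -0.9, 4.1]
grip_width: 41.1
finger_force: 2.1
```

```bash
python3 -m jog '[[0,0,1,0,0,0],[0,0,1,0,0,0],[0,0,0,0,0,0]]'; python3 -m jog '[[0,0,1,0,0,0],[0,0,1,0,0,0],[0,0,1,0,0,0],[0,0,1,0,0,0],[0,0,0,0,0,0]]'
```

```text
time: 9.05
tool_pos: [590.1, 144.5, 82.2]
tcp_rot: [-3.141, -0.001, -0.063]
contact_force: [-0.9, 0.2, 5.7]
grip_width: 41.1
finger_force: 3.0
time: 9.55
tool_pos: [590.6, 144.5, 78.9]
tcp_rot: [-3.141, -0.003, -0.063]
contact_force: [-0.7, -0.2, 10.0]
grip_width: 41.2
finger_force: 4.6
```

```bash
python3 -m jog '[[0,0,1,0,0,0],[0,0,1,0,0,0],[0,0,0,0,0,0],[0,0,0,0,0,0]]'
python3 - <<'E'
from plant import bot
import cv2
b=bot.capture("side")[150:250,190:320]
cv2.imwrite("pics/s4.png",cv2.resize(b,None,fx=6,fy=6,interpolation=2)[:,:,::-1])
o=bot.get_obs();print(o["moment"],o["contact_force"])
E
```

```text
time: 9.95
tool_pos: [590.7, 144.5, 78.3]
tcp_rot: [-3.141, -0.004, -0.063]
contact_force: [-4.4, -0.5, 17.1]
grip_width: 41.2
finger_force: 8.9
[-0.2007822   0.56099164 -0.04136755] [-3.89033558 -1.721983   17.79602024]
```

View pics/s4.png

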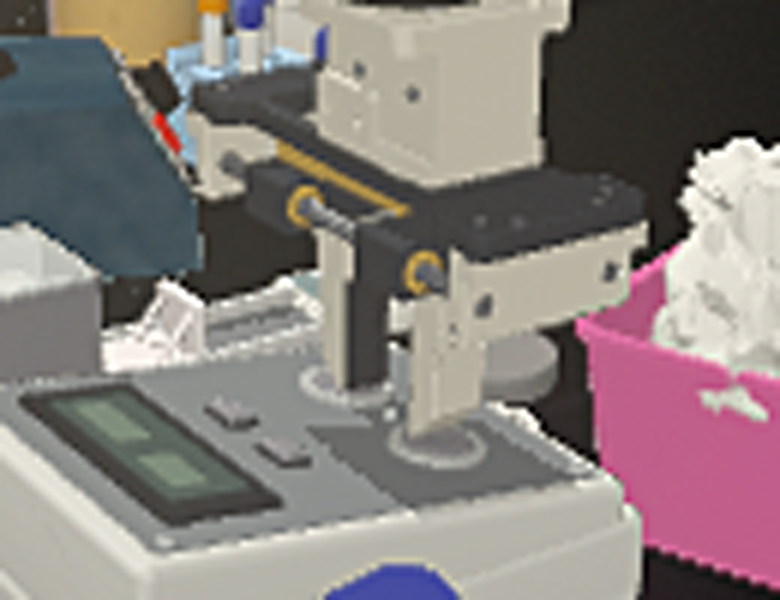

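```bash
Z='x'; python3 -m jog '[[0,0,0,0,0,0],[0,0,0,0,0,0],[0,0,0,0,0,0],[0,0,0,0,0,0],[0,0,0,0,0,0],[0,0,0,0,0,0],[0,0,0,0,0,0],[0,0,0,0,0,0],[0,0,0,0,0,0],[0,0,0,0,0,0],[0,0,0,0,0,0],[0,0,0,0,0,0]]'; python3 -m jog '[[0,0,0,0,0,0],[0,0,0,0,0,0],[0,0,0,0,0,0],[0,0,0,0,0,0],[0,0,0,0,0,0],[0,0,0,0,0,0],[0,0,0,0,0,0],[0,0,0,0,0,0],[0,0,0,0,0,0],[0,0,0,0,0,0],[0,0,0,0,0,0],[0,0,0,0,0,0]]'; python3 -m jog '[[0,0,0,0,0,0],[0,0,0,0,0,0],[0,0,0,0,0,0],[0,0,0,0,0,0],[0,0,0,0,0,0],[0,0,0,0,0,0]]'; python3 -m jog '[[0,0,-5,0,0,0],[0,0,-8,0,0,0],[0,0,-20,0,0,0],[0,0,-30,0,0,0],[0,0,-30,0,0,0],[0,0,0,0,0,0],[0,0,0,0,0,0],[0,0,0,0,0,0]]'
python3 - <<'E'
from plant import bot
import cv2
b=bot.capture("side")[150:250,170:300]
cv2.imwrite("pics/s5.png",cv2.resize(b,None,fx=6,fy=6,interpolation=2)[:,:,::-1])
E
```

```text
time: 11.2
tool_pos: [590.7, 144.5, 78.3]
tcp_rot: [-3.141, -0.004, -0.063]
contact_force: [-3.9, -1.1, 17.0]
grip_width: 41.5
finger_force: 8.9
time: 12.4
tool_pos: [590.7, 144.5, 78.3]
tcp_rot: [-3.141, -0.004, -0.063]
contact_force: [-4.0, -1.6, 17.8]
grip_width: 41.2
finger_force: 8.9
time: 13.0
tool_pos: [590.7, 144.5, 78.3]
tcp_rot: [-3.141, -0.004, -0.063]
contact_force: [-3.1, -1.5, 18.3]
grip_width: 41.3
finger_force: 8.9
time: 13.8
tool_pos: [588.7, 144.3, 167.2]
tcp_rot: [3.141, 0.003, -0.063]
contact_force: [-0.2, 0.7, -0.1]
grip_width: 41.3
finger_force: 0.0
```

View pics/s5.png

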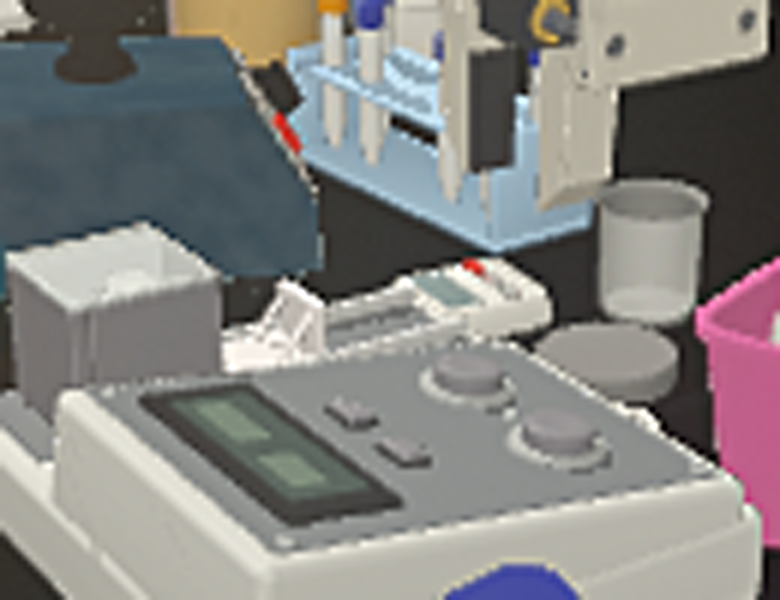

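Both buttons are up again (caps at (468,372) and (558,430)), the slide is home, with its tab at (300,315), and the cuvette is under the chamber roof.

```bash
python3 -c "
from plant import bot
print(bot.close_job())"
```

```text
the job is handed in; nothing more can be done
None
```

I pushed the slide home against its stop, held both pulse buttons down together for just over three seconds, then let go and handed in the job; the last picture shows both buttons up and the cuvette in the chamber, but no verdict came back.

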